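# Dispense one dish onto the levelled delivery leaf

## Task

Get one dish out of the dish dispenser. First press its half-raised delivery leaf down until it is level and let go to see that it stays there; then push the sprung push plate fully in until it meets the dispenser's body and let it come all the way back, so that just the bottom dish lies on the leaf and the other three have dropped down in the magazine. Leave the pot, the bottle and the tip box standing round it as they are.

Things in the scene. Friction and masses are not known exactly. Their poses are not given: they have to be found in the camera images.
- dispenser: Dish dispenser fixed to the bench: 128 x 110 mm foot plate, grey housing 84 mm long, 86 mm wide, 46 mm high, aluminium collar plate on it (top at 52 mm), four rods up to 108 mm round a stack of four dishes. Origin on the bench under the stack's axis; +x is level, the way the plate is pushed and the dish comes out; z is up. The push plate is at the -x end, the leaf at the +x end.
- magazine_floor (a point): The point of the channel floor under the stack's axis, 30 mm above the bench; axes as the dispenser. The channel floor is level and ends 36 mm from here in +x, at the leaf. The collar leaves a 16.5 mm high gate through which only the bottom dish passes.
- pusher (a joint): Travel of the sprung pusher along the dispenser's +x, in m: 0 at rest, 0.078 fully in, where the push plate's front meets the housing. Its spring needs about 3 N to start and 8.5 N at the end (with a dish about 9.5 N) and brings it back when it is let go. It meets the bottom dish after 6 mm, and the dish is clear of the stack only near the very end, from about 0.073 on.
- push_face (a point): Centre of the push plate's black rubber face, which looks to the dispenser's -x and moves with the pusher; axes as the dispenser. The upright plate is 60 mm wide and 54 mm high, from 30 to 84 mm above the bench; this point lies 58 mm above the bench and 138 mm behind the stack's axis at rest. Push here in the dispenser's +x. There is free bench behind it.
- leaf (a joint): Angle of the delivery leaf above level, in rad: 0 level, positive raised (it starts at 0.55 to 0.95), stops at -0.22 below level and 1.3. The hinge is stiff: 0.25 N m turns it (about 5 N pressed down at 50 mm from the hinge), and it stays where it is left.
- leaf_hinge (a point): Middle of the leaf's hinge axis, which runs along the dispenser's y; 26 mm above the bench and 39 mm in +x from the stack's axis. x of this frame runs outward along the leaf, z is square to the leaf's upper face.
- leaf_top (a point): Middle of the leaf's flat upper face, 43 mm from the hinge axis along the leaf; x runs outward along the leaf, z is square to the upper face. The upper face lies 3 mm above the hinge axis in z (29 mm over the bench when level). The aluminium leaf is a tray 84 mm long, 70 mm wide, 3 mm thick, with 6 mm rims at its sides and outer end, and a 40 mm wide finger tab out to 108 mm from the hinge. The dish comes to lie about here.
- dish_1_center (a point): Middle (half-way up) of dish 1, counted from the bottom of the stack: a round white-lidded dish, 60 mm across and 14 mm high, 30 g. The four lie loose on one another between the rods, the bottom one on the channel floor; z of this frame is the dish's axis.
- dish_2_center (a point): Middle (half-way up) of dish 2, counted from the bottom of the stack: a round white-lidded dish, 60 mm across and 14 mm high, 30 g. The four lie loose on one another between the rods, the bottom one on the channel floor; z of this frame is the dish's axis.
- dish_3_center (a point): Middle (half-way up) of dish 3, counted from the bottom of the stack: a round white-lidded dish, 60 mm across and 14 mm high, 30 g. The four lie loose on one another between the rods, the bottom one on the channel floor; z of this frame is the dish's axis.
- dish_4_center (a point): Middle (half-way up) of dish 4, counted from the bottom of the stack: a round white-lidded dish, 60 mm across and 14 mm high, 30 g. The four lie loose on one another between the rods, the bottom one on the channel floor; z of this frame is the dish's axis.
- sample_pot: Bystander: sample pot with a red screw lid, 48 mm across, 60 mm high; origin at the centre of its underside.
- amber_bottle: Bystander: amber bottle with a black cap, 58 mm across, 118 mm high; origin at the centre of its underside.
- tip_box: Bystander: closed blue box with a clear lid, 88 x 118 x 67 mm; origin at the centre of its underside.
- dish_1: Dish 1, the bottom one of the stack; origin at the centre of its underside.
Things that resemble listed ones, but are neither listed nor needed, are in the scene too. Leave any red look-alike of the part that bears dish_4_center alone.

How it is judged:
By the outcome, as a careful person would: the job done as asked, in the order asked, and still so for the second after the job is handed in, with the robot touching nothing.
It also fails if it takes over 45 s, if anything falls off the work surface, if the arm or the gripper's body presses on something with over 40 N, if the wrist force passes 120 N, or if a joint passes its speed limit or range.

## Robot

A 6-joint arm with a two-finger parallel gripper is mounted at the origin on a cart in front of the work surface, level with it; the furniture and walls round the work are solid. World frame = base frame: x ahead of the robot, y to its left, z up, the work surface at z = 0. Lengths are in m, angles in rad, forces in N, time in s.
With the tool pointing down it reaches from about 0.325 to 0.775 m from the base axis. Payload 9.3 kg.
Tool frame: the origin (TCP) lies midway between the tips of the shut fingers; the grasp point (between the pads) lies 19 mm behind it; z points along the fingers, y is the direction in which the jaws open and shut (so a half turn about z gives the same grasp; the last joint's range is limited). The gripper opens to 85 mm and grips with 20 to 120 N. Pads are 22 mm wide; open, the fingers measure 114 mm over their backs; the gripper's body (76 mm by 85 mm) begins 54 mm behind the grasp point. The pads swing forward as they close: fully open they stand 13 mm farther back than shut.
Start: joints at [1.141, 0.259, 0.021, 1.334, 0, 1.418], TCP at [0.15, 0.529, 0.231] pointing down, gripper open.
Joint ranges: [-3.04, 3.04], [-0.91, 1.82], [-1.04, 1.36], [-1.92, 1.95], [-1.52, 1.45], [-3.14, 3.14]. Speed limits (rad/s): [2.22, 2.22, 2.79, 3.14, 3.14, 3.14].

## Interface

Orientations are given as a 3x3 rotation matrix whose columns are the frame's x, y, z axes.
In Python, from rig import state, vision, manip gives the robot as it stands. The module is installed in compiled form; this text tells all that it offers.
- The arm moves only by the tool arm_command, never from a script. Its argument "commands" is a list of rows, each a list of 6 numbers: the shift along the world's x, y, z in mm, then the turn, a rotation vector about the world's x, y, z in degrees. A call has 1 to 20 rows; each row shifts and turns the pose as measured when the row begins; what a row does not reach is not made up. A row lasts 1/8 s, in which the tool goes at most 62.5 mm and 10.7 degrees, less where a joint would pass 70% of its speed; a pose out of reach is approached as far as the arm can. A call with a gripper value outside its range is refused whole. "hand" is the closure in counts, from 0 (fully open) to 255 (shut), set as the call begins (left out, the last holds). The fingers move at their own pace and stop on an object; "grip_force" is the grip in N (left out, the last holds). Time passes only in rows, so rows that do not move let the fingers close. It gives the time, the measured TCP pose, the force and the opening at its end, in the units of the state.
- state(): the state, without advancing time (a new reading comes with each control period).
- vision.snapshot(name): name is "scene" or "top" or "wrist"; returns (picture, depth): 400x640x3 uint8, blue, green, red; 400x640 float32, m along the optical axis (not along the pixel's ray), 0 where there is no reading.
- vision.camera_params(name): a dict with "fov_y" (degrees; the focal length in pixels is half the picture's height over the tangent of half this angle, whatever the lens; pixels are square), "cx", "cy" (the principal point, pixels), "pose" (4x4, takes a point from camera to world coordinates). Camera axes: x right, y up, looking along -z (the intrinsics and any distortion apply to the point x, -y, -z); pixel columns grow to the right and rows downward; lengths in m; the calibration is good to about 2 mm. A picture is of the moment at which its call begins: read the wrist's pose just before it. camera_params takes no time and is no camera call; for the wrist camera it gives the pose at the moment of the call.
- manip.hand_in(): hands the job in, once; it reports no verdict.
The state is a dict: "time": time; "joint_positions": joint angles; "qd": joint speeds; "effort": joint torques, N m; "tcp_pos": TCP position; "eef_rot": TCP orientation; "force": force on the tool from outside, world axes, zero at the start; "ft_torque": the same for the moment, N m; "grip_width": opening from 0.0 (shut) to 1.0 (fully open).
Only numpy, scipy, OpenCV 4.12 (cv2) and the standard library are available. Lean on these libraries where they do the work, as an engineer would, in place of code of your own. Each camera call takes 0.05 s, during which the arm holds its last target.

## Working session

There is one attempt and no reset: what is moved stays moved. The work goes in short steps, Python scripts to look and compute and a tool call to move; the robot and the scene stay as the last step left them, time stands still between calls to the robot, and variables do not carry over. Pictures are saved under pics/ and viewed, and the job is handed in when it is done.

Besides the shell and the picture viewer there is one more tool, called as name(argument=value, ...), one argument or row to a line, values as JSON. arm_command: Moves the arm, as the interface text tells. Its arguments: {"type":"object","properties":{"commands":{"type":"array"},"hand":{"type":"number"},"grip_force":{"type":"number"}},"required":["commands"]}

```bash
mkdir -p pics
cat > h.py <<'E'
import numpy as np, cv2
from rig import state, vision, manip
def snap(name,fn):
    p=vision.camera_params(name); im,d=vision.snapshot(name)
    cv2.imwrite('pics/'+fn+'.png',im); np.savez('pics/'+fn+'.npz',im=im,d=d,**{k:np.array(v) for k,v in p.items()})
    return im,d,p
def load(fn):
    z=np.load('pics/'+fn+'.npz',allow_pickle=True); return z['im'],z['d'],{k:z[k] for k in z.files if k not in('im','d')}
def cloud(d,p):
    f=200/np.tan(np.radians(float(p['fov_y']))/2)
    v,u=np.mgrid[0:400,0:640]
    P=np.stack([(u-p['cx'])*d/f,-(v-p['cy'])*d/f,-d],-1)
    T=np.array(p['pose']); W=P@T[:3,:3].T+T[:3,3]; W[d==0]=np.nan
    return W
E
python3 - <<'E'
from h import *
for n in ('scene','top'):
    im,d,p=snap(n,n+'0'); print(n,{k:v for k,v in p.items()})
s=state();print(s['time'],s['tcp_pos'],s['force'])
E
```

```text
scene {'fov_y': 52.76705797612717, 'cx': 318.6392082667114, 'cy': 205.19160258109355, 'pose': array([[ 0.84320936,  0.33419068, -0.42108737,  0.11183055],
       [-0.53713556,  0.55577806, -0.63450463, -0.83526307],
       [ 0.02198559,  0.76120125,  0.64814296,  0.75980535],
       [ 0.        ,  0.        ,  0.        ,  1.        ]])}
top {'fov_y': 52.26553863272305, 'cx': 319.02202083557324, 'cy': 207.33959636079936, 'pose': array([[-0.01143417,  0.98483676, -0.1731064 ,  0.39556146],
       [-0.99968148, -0.01515385, -0.02018145, -0.17324296],
       [-0.02249866,  0.17282051,  0.98469634,  1.09539889],
       [ 0.        ,  0.        ,  0.        ,  1.        ]])}
0.1 [0.15017773 0.52884746 0.23071281] [-0.39266177 -0.35162275 -0.41406701]
```

View pics/scene0.png

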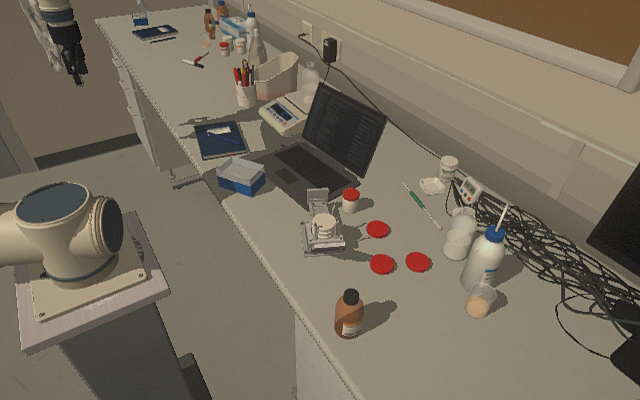

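View pics/top0.png

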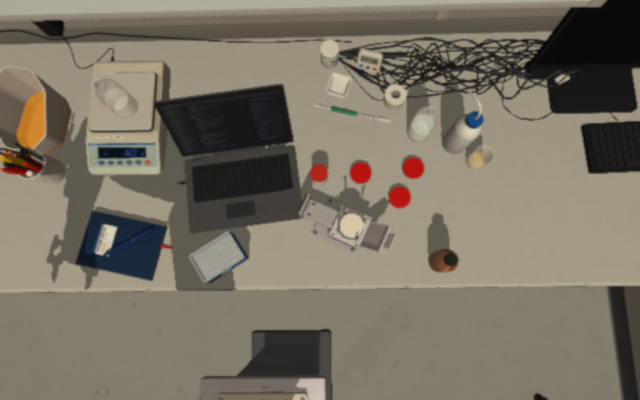

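Run:
```python
from h import *
im,d,p=load('top0'); 
a=cv2.resize(im[160:290,270:470],None,fx=4,fy=4,interpolation=cv2.INTER_CUBIC);cv2.imwrite('pics/topc.png',a)
W=cloud(d,p)
for (u,v) in [(351,226),(312,207),(305,205),(330,216),(380,237),(390,242),(319,173),(440,262),(218,257),(360,172)]: print(u,v,W[v,u].round(3))
im,d,p=load('scene0'); 
a=cv2.resize(im[170:350,270:410],None,fx=4,fy=4,interpolation=cv2.INTER_CUBIC)[:600];cv2.imwrite('pics/scenec.png',a)
W=cloud(d,p)
for (u,v) in [(323,222),(318,192),(318,243),(350,195),(350,297),(241,170)]: print(u,v,W[v,u].round(3))
```

```text
351 226 [ 0.525 -0.232  0.084]
312 207 [ 0.582 -0.133  0.044]
305 205 [ 0.58  -0.117  0.084]
330 216 [ 0.557 -0.18   0.044]
380 237 [ 0.497 -0.304  0.074]
390 242 [ 0.482 -0.324  0.102]
319 173 [ 0.669 -0.153  0.058]
440 262 [ 0.433 -0.446  0.088]
218 257 [0.453 0.105 0.065]
360 172 [ 0.682 -0.264  0.014]
323 222 [ 0.523 -0.237  0.088]
318 192 [ 0.585 -0.118  0.076]
318 243 [ 0.495 -0.26   0.05 ]
350 195 [ 0.662 -0.161  0.063]
350 297 [ 0.433 -0.47   0.118]
241 170 [0.452 0.095 0.067]
```

View pics/topc.png

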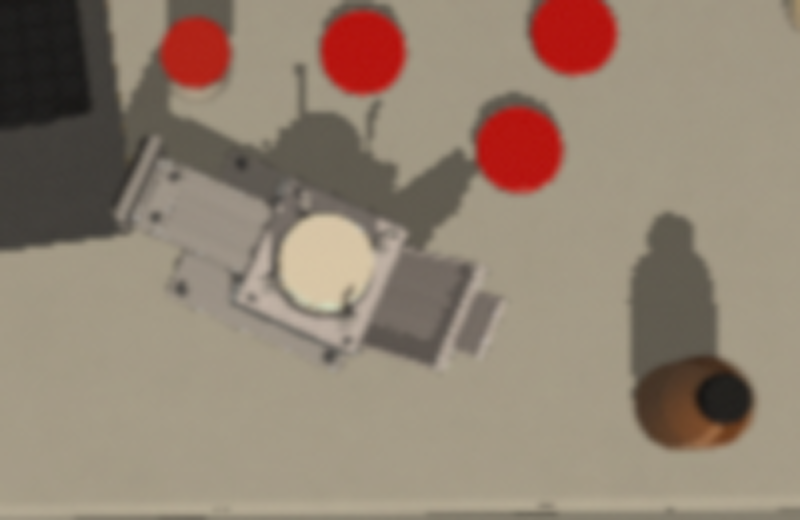

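View pics/scenec.png

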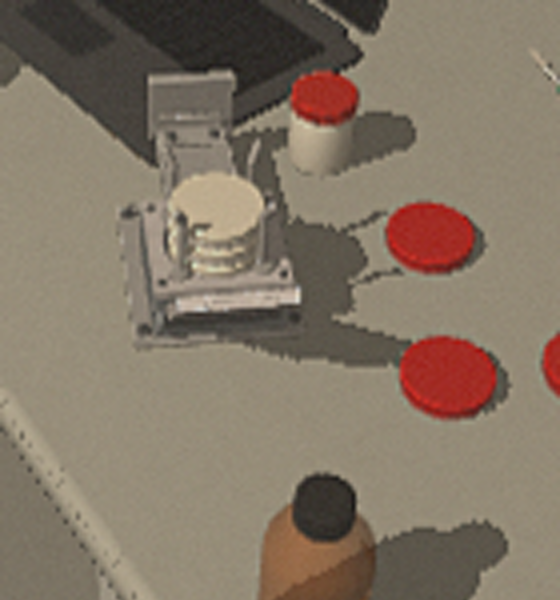

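```bash
cat > fit.py <<'E'
from h import *
import sys
from scipy.optimize import least_squares
def pts(fn):
    im,d,p=load(fn); W=cloud(d,p); 
    m=(np.abs(W[...,0]-.525)<.17)&(np.abs(W[...,1]+.23)<.17)
    return W[m],im[m]
for fn in sys.argv[1:]:
    W,c=pts(fn)
    m=(W[:,2]>.078)&(W[:,2]<.096)&(np.hypot(W[:,0]-.523,W[:,1]+.233)<.034)
    D=W[m]; (cx,cy),r=cv2.minEnclosingCircle(D[:,:2].astype(np.float32)); print(fn,'dish',cx,cy,r,np.median(D[:,2]),len(D), D[:,:2].mean(0))
    m=(W[:,2]>.047)&(W[:,2]<.058)&(np.hypot(W[:,0]-.523,W[:,1]+.233)<.07)
    D=W[m]; print(' collar',cv2.minAreaRect((D[:,:2]*1000).astype(np.float32)),np.median(D[:,2]))
    m=(W[:,2]>.055)&(W[:,2]<.095)&(np.hypot(W[:,0]-.58,W[:,1]+.117)<.05)
    D=W[m]; print(' plate',cv2.minAreaRect((D[:,:2]*1000).astype(np.float32)),np.median(D[:,2]),D[:,2].max(), D.mean(0))
E
python3 fit.py top0 scene0
```

```text
top0 dish 0.5244631767272949 -0.2326022833585739 0.03243470564484596 0.08546998428527752 446 [ 0.52718709 -0.2330798 ]
 collar ((528.519287109375, -232.78030395507812), (130.51254272460938, 86.63748931884766), 64.87715911865234) 0.0521316330356012
 plate ((583.063232421875, -115.14662170410156), (15.60235595703125, 58.305572509765625), 63.746429443359375) 0.0803714293386617 0.08724002713658452 [ 0.58201631 -0.11508885  0.07753787]
scene0 dish 0.523158073425293 -0.23280075192451477 0.033823542296886444 0.08704406946120613 359 [ 0.52488506 -0.23573339]
 collar ((523.5107421875, -242.3667449951172), (107.0679931640625, 86.26480102539062), 64.69213104248047) 0.053607506793924786
 plate ((583.06591796875, -118.46900177001953), (14.269389152526855, 58.581298828125), 66.71989440917969) 0.07284105114851536 0.08781878296167123 [ 0.58167726 -0.11791638  0.07203803]
```

Run:
```python
from h import *
s=state();print(s['eef_rot'].round(3) if hasattr(s['eef_rot'],'round') else s['eef_rot'])
p=vision.camera_params('wrist');T=p['pose'];R=np.array(s['eef_rot']);print(p['fov_y'],(R.T@(T[:3,3]-s['tcp_pos'])).round(3),(R.T@T[:3,:3]).round(2))
W,c=None,None
from fit import pts
for fn in('top0','scene0'):
    W,c=pts(fn); ex=np.array([-.429,-.903]);ey=np.array([.903,-.429]);q=W[:,:2]-[.525,-.234]
    x=q@ex;y=q@ey; m=(x>.04)&(x<.16)&(abs(y)<.06)&(W[:,2]>.012)
    for a in np.arange(.04,.15,.006):
        k=m&(x>=a)&(x<a+.006)
        if k.sum(): print(fn,round(a+.003,3),k.sum(),np.percentile(W[k,2],[5,50,95]).round(3),np.percentile(y[k],[2,98]).round(3))
```

```text
[[-0.962  0.273 -0.001]
 [ 0.273  0.962 -0.001]
 [ 0.    -0.001 -1.   ]]
67.31307021339923 [ 0.083  0.001 -0.143] [[ 0.    0.95  0.33]
 [ 1.   -0.   -0.  ]
 [-0.    0.33 -0.95]]
top0 0.043 70 [0.031 0.037 0.044] [-0.033  0.037]
top0 0.049 69 [0.04  0.045 0.05 ] [-0.031  0.036]
top0 0.055 71 [0.046 0.051 0.058] [-0.032  0.036]
top0 0.061 71 [0.054 0.059 0.065] [-0.031  0.037]
top0 0.067 72 [0.06  0.065 0.074] [-0.031  0.037]
top0 0.073 75 [0.068 0.072 0.079] [-0.032  0.036]
top0 0.079 78 [0.075 0.079 0.085] [-0.032  0.037]
top0 0.085 79 [0.083 0.092 0.097] [-0.032  0.036]
top0 0.091 58 [0.089 0.092 0.098] [-0.03   0.036]
top0 0.097 46 [0.095 0.1   0.103] [-0.016  0.022]
top0 0.103 45 [0.102 0.107 0.112] [-0.015  0.022]
top0 0.109 10 [0.105 0.108 0.11 ] [-0.016  0.018]
scene0 0.043 31 [0.027 0.03  0.035] [-0.037  0.042]
scene0 0.049 5 [0.042 0.044 0.045] [-0.02   0.015]
scene0 0.055 6 [0.049 0.053 0.058] [-0.033 -0.023]
scene0 0.061 6 [0.054 0.055 0.058] [-0.026  0.034]
scene0 0.067 7 [0.06  0.062 0.066] [-0.029  0.028]
scene0 0.073 9 [0.07  0.072 0.08 ] [-0.033  0.019]
scene0 0.079 3 [0.075 0.078 0.079] [-0.02  0.01]
scene0 0.085 69 [0.086 0.095 0.097] [-0.031  0.037]
scene0 0.091 23 [0.089 0.093 0.096] [-0.032  0.036]
scene0 0.103 22 [0.108 0.11  0.111] [-0.017  0.019]
scene0 0.109 17 [0.108 0.11  0.112] [-0.015  0.021]
```

arm_command(
  commands=[
    [37,-48,8,0,0,10],
    [37,-48,8,0,0,10],
    [37,-48,8,0,0,10],
    [37,-48,8,0,0,10],
    [37,-48,0,0,0,10],
    [37,-48,0,0,0,10],
    [37,-48,0,0,0,10],
    [37,-48,0,0,0,10],
    [5,-54,0,0,0,0],
    [5,-54,0,0,0,0],
    [5,-54,0,0,0,0],
    [5,-54,0,0,0,0],
  ],
  hand=255,
)

```text
time: 1.6
tcp_pos: [0.4415, -0.0436, 0.2572]
eef_rot: [[-0.528, -0.849, 0.0], [-0.849, 0.528, -0.003], [0.003, -0.002, -1.0]]
force: [0.7, 0.2, -0.4]
grip_width: 0.004
```

```bash
cat > s.py <<'E'
from h import *
s=state();print(s['time'],s['tcp_pos'].round(4),np.round(s['joint_positions'],2),s['force'].round(1),s['grip_width'])
R=s['eef_rot'];print(R.round(3)); 
ex=np.array([-.429,-.903]);ey=np.array([.903,-.429]);q=s['tcp_pos'][:2]-[.527,-.235];print('disp xy mm',q@ex*1000,q@ey*1000)
E
python3 s.py
```

```text
1.6 [ 0.4415 -0.0436  0.2572] [-0.29  0.07 -0.15  1.35 -0.   -1.3 ] [ 0.7  0.2 -0.4] 0.0042277559541815
[[-0.528 -0.849  0.   ]
 [-0.849  0.528 -0.003]
 [ 0.003 -0.002 -1.   ]]
disp xy mm -136.1429588830617 -159.27722235976847
```

arm_command(
  commands=[
    [11,-52,0,0,0,3],
    [11,-52,0,0,0,3],
    [11,-52,-5,0,0,1],
    [11,-52,-5,0,0,0],
    [9,-50,-5,0,0,0],
    [0,0,0,0,0,0],
  ],
)

```text
time: 2.35
tcp_pos: [0.4938, -0.3141, 0.2391]
eef_rot: [[-0.421, -0.907, -0.001], [-0.907, 0.421, -0.001], [0.001, 0.001, -1.0]]
force: [-0.6, 0.1, -0.1]
grip_width: 0.005
```

```bash
python3 s.py; python3 -c "
from h import *
snap('wrist','w1')"
```

```text
2.35 [ 0.4938 -0.3141  0.2391] [-0.71  0.32  0.13  1.38 -0.   -1.84] [-0.6  0.1 -0.1] 0.0050027254600072645
[[-0.421 -0.907 -0.001]
 [-0.907  0.421 -0.001]
 [ 0.001  0.001 -1.   ]]
disp xy mm 85.65337982352216 3.9385891690231776
```

View pics/w1.png

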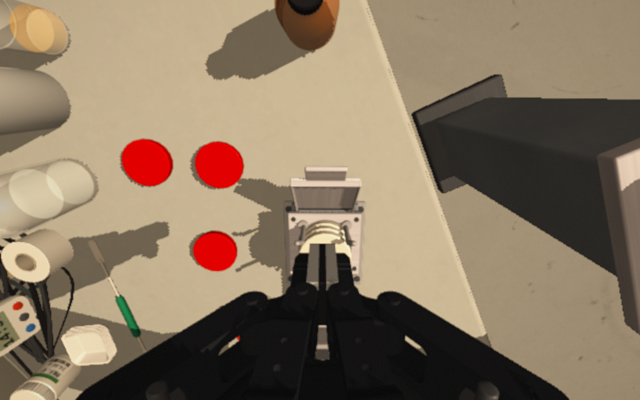

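arm_command(
  commands=[
    [2,7,-40,0,0,0],
    [2,7,-40,0,0,0],
    [0,0,-35,0,0,0],
    [0,0,-10,0,0,0],
    [0,0,-5,0,0,0],
  ],
)

```text
time: 3.02
tcp_pos: [0.4978, -0.2934, 0.1093]
eef_rot: [[-0.417, -0.909, 0.002], [-0.909, 0.417, -0.002], [0.001, -0.002, -1.0]]
force: [-0.2, -0.8, 0.7]
grip_width: -0.001
```

```bash
python3 s.py; python3 -c "
from h import *
snap('wrist','w2')"
```

```text
3.025 [ 0.4978 -0.2934  0.1093] [-0.68  0.36 -0.14  1.06 -0.   -1.82] [-0.2 -0.8  0.7] -0.0007707154141497154
[[-0.417 -0.909  0.002]
 [-0.909  0.417 -0.002]
 [ 0.001 -0.002 -1.   ]]
disp xy mm 65.30407045145019 -1.3371740037750175
```

View pics/w2.png

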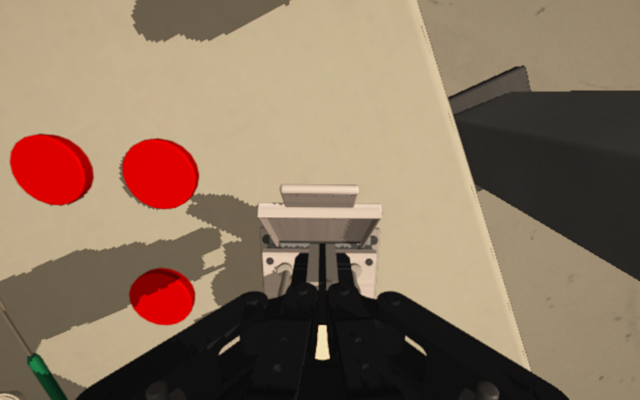

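arm_command(
  commands=[
    [-1.5,-3,-10,0,0,0],
    [-1.5,-3,-8,0,0,0],
    [0,0,-5,0,0,0],
    [0,0,-3,0,0,0],
  ],
)

```text
time: 3.58
tcp_pos: [0.4956, -0.3007, 0.0839]
eef_rot: [[-0.417, -0.909, 0.005], [-0.909, 0.417, -0.004], [0.002, -0.006, -1.0]]
force: [0.0, 0.9, 1.0]
grip_width: 0.003
```

```bash
python3 s.py
```

```text
3.575 [ 0.4956 -0.3007  0.0839] [-0.69  0.38 -0.18  1.   -0.   -1.83] [0.  0.9 1. ] 0.0029087743851154905
[[-0.417 -0.909  0.005]
 [-0.909  0.417 -0.004]
 [ 0.002 -0.006 -1.   ]]
disp xy mm 72.8196261630074 -0.1892784966249502
```

arm_command(
  commands=[
    [-1.5,-3.2,-5,0,0,0],
    [-1.5,-3.2,-5,0,0,0],
    [-1.5,-3,-6,0,0,0],
    [-1.5,-3,-6,0,0,0],
    [-1,-2,-6,0,0,0],
  ],
)

```text
time: 4.2
tcp_pos: [0.4885, -0.3172, 0.0553]
eef_rot: [[-0.418, -0.909, 0.006], [-0.909, 0.418, -0.007], [0.003, -0.009, -1.0]]
force: [-1.2, -0.6, 4.1]
grip_width: 0.001
```

```bash
python3 s.py
```

```text
4.2 [ 0.4885 -0.3172  0.0553] [-0.72  0.41 -0.22  0.93 -0.   -1.86] [-1.2 -0.6  4.1] 0.001011351784863734
[[-0.418 -0.909  0.006]
 [-0.909  0.418 -0.007]
 [ 0.003 -0.009 -1.   ]]
disp xy mm 90.71369337645096 0.5053345525586277
```

arm_command(
  commands=[
    [-1,-2.5,-6,0,0,0],
    [-1,-2,-6,0,0,0],
    [-0.5,-1,-5,0,0,0],
    [0,0,-4,0,0,0],
  ],
)

```text
time: 4.7
tcp_pos: [0.4858, -0.3228, 0.0323]
eef_rot: [[-0.418, -0.909, 0.006], [-0.909, 0.418, -0.006], [0.003, -0.008, -1.0]]
force: [-1.9, -3.1, 2.0]
grip_width: -0.0
```

```bash
python3 s.py; python3 -c "
from h import *
snap('wrist','w3')"
```

```text
4.7 [ 0.4858 -0.3228  0.0323] [-0.73  0.44 -0.25  0.88 -0.   -1.87] [-1.9 -3.1  2. ] -0.00030308995255820526
[[-0.418 -0.909  0.006]
 [-0.909  0.418 -0.006]
 [ 0.003 -0.008 -1.   ]]
disp xy mm 96.95287951511749 0.5053963500220144
```

View pics/w3.png

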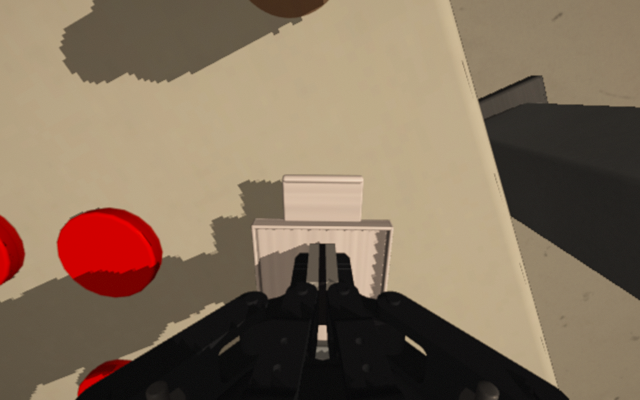

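```bash
cat > leaf.py <<'E'
from h import *
import sys
fn=sys.argv[1]; lo,hi=float(sys.argv[2]),float(sys.argv[3]); zm=float(sys.argv[4])
im,d,p=load(fn);W=cloud(d,p)
ex=np.array([-.429,-.903]);ey=np.array([.903,-.429]);q=W[...,:2]-[.527,-.235];x=q@ex;y=q@ey;z=W[...,2]
m=(x>lo)&(x<hi)&(abs(y)<.029)&(z>.012)&(z<zm)
if len(sys.argv)>5: m&=(abs(y)>float(sys.argv[5]))
X=x[m];Z=z[m]
for _ in range(4):
    c=np.polyfit(X,Z,1);r=Z-np.polyval(c,X);k=abs(r)<max(.0015,2*r.std());X,Z=X[k],Z[k]
print(fn,'slope',c[0],'z at hinge',np.polyval(c,.039),'at +43',np.polyval(c,.082),'res',r.std(),len(X))
for nm,a,b in(('tab',.126,.145),):
    k=(x>a)&(x<b)&(abs(y)<.018)&(z>.012)&(z<.09);print(nm,np.median(z[k]),k.sum())
k=(abs(y)>.07)&(abs(y)<.12)&(x>.0)&(x<.15)&(abs(z)<.02);print('bench z',np.nanmedian(z[k]),k.sum())
E
python3 leaf.py w3 .045 .118 .06 .02; python3 -c "
from h import *
snap('top','t3');snap('scene','s3')";python3 leaf.py t3 .085 .118 .06 .02
```

```text
w3 slope 0.04823695766202824 z at hinge 0.02977964132114045 at +43 0.031853830500607666 res 0.0005203952415783783 2148
tab 0.03430826777719688 2370
bench z 0.0006484428238627826 26760Traceback (most recent call last):
  File "leaf.py", line 10, in <module>
    c=np.polyfit(X,Z,1);r=Z-np.polyval(c,X);k=abs(r)<max(.0015,2*r.std());X,Z=X[k],Z[k]
    raise TypeError("expected non-empty vector for x")
TypeError: expected non-empty vector for x
```

arm_command(
  commands=[
    [0,0,-2.5,0,0,0],
    [0,0,-1,0,0,0],
  ],
)

```text
time: 5.1
tcp_pos: [0.4857, -0.3224, 0.0289]
eef_rot: [[-0.418, -0.909, 0.006], [-0.909, 0.418, -0.005], [0.002, -0.008, -1.0]]
force: [-1.0, 0.0, 3.4]
grip_width: -0.002
```

```bash
python3 s.py; python3 -c "
from h import *
snap('wrist','w4')";python3 leaf.py w4 .045 .118 .06 .02
```

```text
5.1 [ 0.4857 -0.3224  0.0289] [-0.73  0.44 -0.25  0.87  0.   -1.87] [-1.   0.   3.4] -0.0023098985124174283
[[-0.418 -0.909  0.006]
 [-0.909  0.418 -0.005]
 [ 0.002 -0.008 -1.   ]]
disp xy mm 96.66543825137876 0.23307644316253948
w4 slope -0.003653261875878391 z at hinge 0.029590228169719283 at +43 0.029433137909056512 res 0.0005484863504738367 2239
tab 0.02923045443401806 2367
bench z 0.0006658073683636218 27416
```

arm_command(
  commands=[
    [0,0,10,0,0,0],
    [0,0,40,0,0,0],
    [0,0,50,0,0,0],
    [0,0,50,0,0,0],
    [0,0,0,0,0,0],
  ],
)

```text
time: 5.78
tcp_pos: [0.4847, -0.3206, 0.1849]
eef_rot: [[-0.417, -0.909, 0.005], [-0.909, 0.417, -0.003], [0.0, -0.006, -1.0]]
force: [1.0, -0.5, -0.1]
grip_width: 0.002
```

```bash
python3 s.py; python3 -c "
from h import *
snap('wrist','w5')";python3 leaf.py w5 .045 .118 .06
```

```text
5.775 [ 0.4847 -0.3206  0.1849] [-0.73  0.32 -0.    1.24  0.   -1.87] [ 1.  -0.5 -0.1] 0.001583938446681702
[[-0.417 -0.909  0.005]
 [-0.909  0.417 -0.003]
 [ 0.    -0.006 -1.   ]]
disp xy mm 95.48548134755546 -1.4653754584127312
w5 slope -0.004392476675057452 z at hinge 0.029531824702288642 at +43 0.029342948205261173 res 0.0006271374168280613 3461
tab 0.029071753414194434 640
bench z 0.0005790299377989583 10762
```

View pics/w5.png

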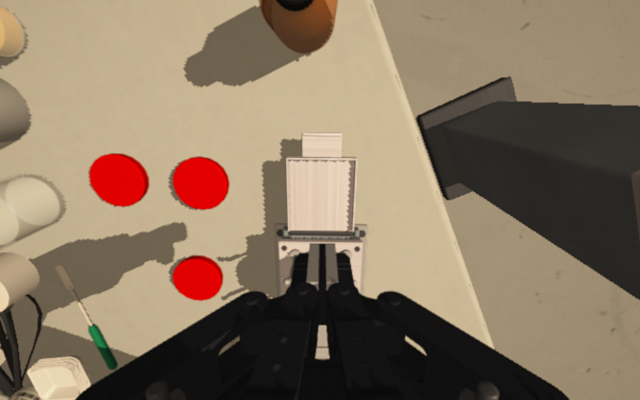

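arm_command(
  commands=[
    [10,20,30,0,0,0],
    [23,49,10,0,0,0],
    [23,49,0,0,0,0],
    [23,49,0,0,0,0],
    [23,49,0,0,0,0],
    [12,24,0,0,0,0],
    [0,0,0,0,0,0],
  ],
)

```text
time: 6.7
tcp_pos: [0.5969, -0.071, 0.215]
eef_rot: [[-0.419, -0.908, -0.01], [-0.908, 0.419, 0.006], [-0.002, 0.012, -1.0]]
force: [0.8, -0.9, 0.2]
grip_width: -0.0
```

```bash
python3 s.py; python3 -c "
from h import *
snap('wrist','w6')
im,d,p=load('top0');W=cloud(d,p);q=W[...,:2]-[.527,-.235];x=q@np.array([-.429,-.903]);y=q@np.array([.903,-.429])
for a in np.arange(-.30,-.12,.02):
    for b in (-.05,0,.05,.09):
        k=(abs(x-a)<.01)&(abs(y-b)<.02);print(round(a,2),b,np.nanpercentile(W[k,2],[50,98]).round(3),end=' ')
    print()
"
```

```text
6.7 [ 0.5969 -0.071   0.215 ] [-0.26  0.36  0.13  1.35  0.   -1.4 ] [ 0.8 -0.9  0.2] -0.0002973307595575441
[[-0.419 -0.908 -0.01 ]
 [-0.908  0.419  0.006]
 [-0.002  0.012 -1.   ]]
disp xy mm -178.12647536391836 -7.216669548334493
-0.3 -0.05 [0.016 0.019] -0.3 0 [0.017 0.021] -0.3 0.05 [0.016 0.02 ] -0.3 0.09 [0.016 0.027] 
-0.28 -0.05 [0.015 0.02 ] -0.28 0 [0.016 0.02 ] -0.28 0.05 [0.017 0.02 ] -0.28 0.09 [0.015 0.02 ] 
-0.26 -0.05 [0.015 0.019] -0.26 0 [0.016 0.02 ] -0.26 0.05 [0.016 0.02 ] -0.26 0.09 [0.016 0.02 ] 
-0.24 -0.05 [0.015 0.02 ] -0.24 0 [0.016 0.02 ] -0.24 0.05 [0.016 0.021] -0.24 0.09 [0.016 0.019] 
-0.22 -0.05 [0.015 0.019] -0.22 0 [0.015 0.019] -0.22 0.05 [0.016 0.02 ] -0.22 0.09 [0.015 0.021] 
-0.2 -0.05 [0.015 0.02 ] -0.2 0 [0.015 0.019] -0.2 0.05 [0.015 0.019] -0.2 0.09 [0.013 0.018] 
-0.18 -0.05 [0.014 0.018] -0.18 0 [0.015 0.019] -0.18 0.05 [0.014 0.019] -0.18 0.09 [-0.     0.013] 
-0.16 -0.05 [0.001 0.017] -0.16 0 [0.015 0.019] -0.16 0.05 [-0.001  0.016] -0.16 0.09 [0.001 0.061] 
-0.14 -0.05 [0.    0.018] -0.14 0 [0.081 0.085] -0.14 0.05 [-0.001  0.003] -0.14 0.09 [0.059 0.063]
```

View pics/w6.png

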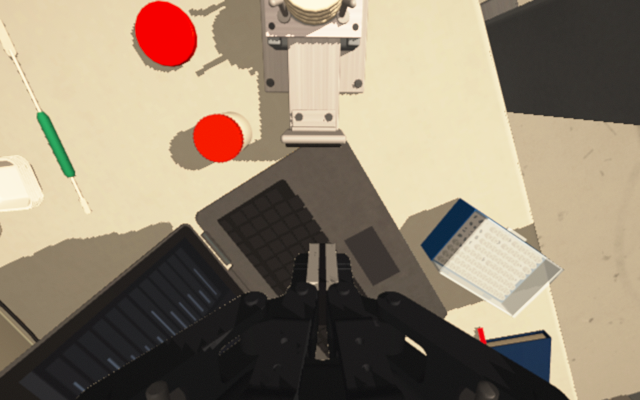

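```bash
python3 -c "
from h import *
ex=np.array([-.429,-.903]);ey=np.array([.903,-.429])
for fn in('top0','scene0','w6'):
    im,d,p=load(fn);W=cloud(d,p);q=W[...,:2]-[.527,-.235];x=q@ex;y=q@ey;z=W[...,2]
    k=(x>-.155)&(x<-.12)&(abs(y)<.05)&(z>.06)&(z<.1)
    print(fn,'plate x',np.percentile(x[k],[1,5,50,95,99]).round(4),'y',np.percentile(y[k],[1,50,99]).round(4),'zmax',np.percentile(z[k],99))
    for s in (1,-1):
        e=[]
        for lo,hi in((-.03,-.012),(.012,.03)):
            kk=k&(y>lo)&(y<hi);e.append((np.percentile(x[kk],3 if s==1 else 97),y[kk].mean()))
        print('   edge tilt',(e[1][0]-e[0][0])/(e[1][1]-e[0][1]))
    if fn=='w6':continue
    k=(z>.035)&(np.hypot(W[...,0]-.6,W[...,1]+.08)<.25)&(x<-.15)
    dd=np.hypot(W[...,0]-.602,W[...,1]+.077)
    if k.any():
        i=np.argsort(np.where(k,dd,9).ravel())[:400:80];print(W.reshape(-1,3)[i].round(3),dd.ravel()[i].round(3))
"
```

```text
top0 plate x [-0.1397 -0.1388 -0.1319 -0.1278 -0.1276] y [-0.0294 -0.0013  0.0272] zmax 0.08572227921702336
   edge tilt -0.01917771378242393
   edge tilt 0.0021201991544655447
[[ 0.661 -0.132  0.049]
 [ 0.766 -0.037  0.039]
 [ 0.776 -0.069  0.058]
 [ 0.777 -0.05   0.062]
 [ 0.503  0.072  0.068]] [0.081 0.169 0.174 0.177 0.179]
scene0 plate x [-0.1357 -0.1343 -0.1292 -0.1263 -0.1252] y [-0.0285 -0.001   0.0292] zmax 0.08688382734243705
   edge tilt -0.025954264724689802
   edge tilt -0.004429843396380756
[[ 0.663 -0.132  0.061]
 [ 0.771 -0.06   0.045]
 [ 0.777 -0.08   0.06 ]
 [ 0.498  0.067  0.041]
 [ 0.759  0.009  0.046]] [0.082 0.17  0.175 0.178 0.18 ]
w6 plate x [-0.1414 -0.141  -0.134  -0.13   -0.1299] y [-0.0273  0.0017  0.0298] zmax 0.08574364301586293
   edge tilt -0.008592192534097568
   edge tilt -0.0033908406607087403
```

arm_command(
  commands=[
    [3,-3,-40,0,0,0],
    [2,-3,-40,0,0,0],
    [0,0,-40,0,0,0],
    [0,0,-28,0,0,0],
    [0,0,-10,0,0,0],
    [0,0,0,0,0,0],
  ],
)

```text
time: 7.5
tcp_pos: [0.5975, -0.0845, 0.051]
eef_rot: [[-0.426, -0.904, -0.013], [-0.905, 0.426, 0.006], [0.0, 0.015, -1.0]]
force: [1.0, 0.6, 0.9]
grip_width: -0.0
```

```bash
python3 s.py
```

```text
7.5 [ 0.5975 -0.0845  0.051 ] [-0.28  0.46 -0.15  0.98  0.   -1.41] [1.  0.6 0.9] -0.00033539179142173244
[[-0.426 -0.904 -0.013]
 [-0.905  0.426  0.006]
 [ 0.     0.015 -1.   ]]
disp xy mm -166.16871372350087 -0.9478296502763104
```

arm_command(
  commands=[
    [-3,-6.3,-1,0,0,0],
    [-3,-6.3,0,0,0,0],
    [-3,-6.3,0,0,0,0],
    [-3,-6.3,0,0,0,0],
  ],
)

```text
time: 8.0
tcp_pos: [0.5863, -0.1106, 0.0526]
eef_rot: [[-0.425, -0.905, -0.009], [-0.905, 0.425, 0.008], [-0.003, 0.011, -1.0]]
force: [4.1, 5.2, -3.8]
grip_width: 0.001
```

```bash
python3 s.py
```

```text
8.0 [ 0.5863 -0.1106  0.0526] [-0.33  0.45 -0.17  0.97  0.   -1.46] [ 4.1  5.2 -3.8] 0.0008197531688355468
[[-0.425 -0.905 -0.009]
 [-0.905  0.425  0.008]
 [-0.003  0.011 -1.   ]]
disp xy mm -137.7808965993514 0.18707570097778883
```

arm_command(
  commands=[
    [-3.4,-7.2,-0.5,0,0,0],
    [-3.4,-7.2,-0.5,0,0,0],
    [-3.4,-7.2,-0.5,0,0,0],
    [-3.4,-7.2,-0.5,0,0,0],
    [-3.4,-7.2,0,0,0,0],
  ],
)

```text
time: 8.62
tcp_pos: [0.5707, -0.1438, 0.0529]
eef_rot: [[-0.421, -0.907, -0.001], [-0.907, 0.421, 0.017], [-0.014, 0.008, -1.0]]
force: [5.5, 7.3, -6.2]
grip_width: 0.005
```

```bash
python3 s.py; python3 -c "
from h import *
snap('wrist','w7')"
```

```text
8.625 [ 0.5707 -0.1438  0.0529] [-0.4   0.43 -0.19  0.95  0.01 -1.53] [ 5.5  7.3 -6.2] 0.0045342166492113025
[[-0.421 -0.907 -0.001]
 [-0.907  0.421  0.017]
 [-0.014  0.008 -1.   ]]
disp xy mm -101.04006767531733 0.3147795254184258
```

View pics/w7.png

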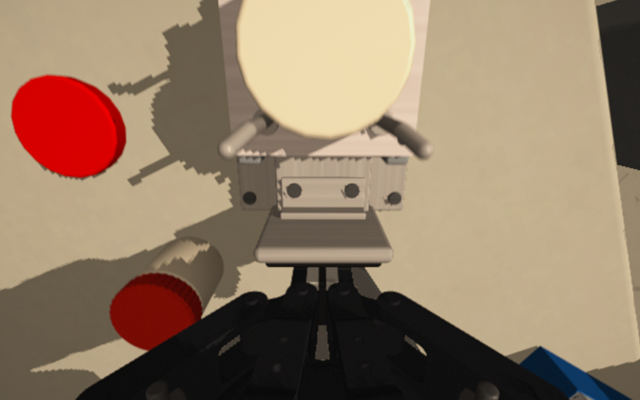

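arm_command(
  commands=[
    [-3.4,-7.2,0,0,0,0],
    [-3.4,-7.2,0,0,0,0],
    [-3,-6.3,0,0,0,0],
  ],
)

```text
time: 9.05
tcp_pos: [0.5616, -0.163, 0.0529]
eef_rot: [[-0.419, -0.908, 0.003], [-0.908, 0.419, 0.023], [-0.022, 0.007, -1.0]]
force: [5.4, 7.8, -6.9]
grip_width: -0.003
```

```bash
python3 s.py
```

```text
9.05 [ 0.5616 -0.163   0.0529] [-0.44  0.43 -0.2   0.95  0.02 -1.58] [ 5.4  7.8 -6.9] -0.0030950721335174444
[[-0.419 -0.908  0.003]
 [-0.908  0.419  0.023]
 [-0.022  0.007 -1.   ]]
disp xy mm -79.8978268934094 0.3663149958450219
```

arm_command(
  commands=[
    [-2,-4,0,0,0,0],
    [-2,-4,0,0,0,0],
  ],
)

```text
time: 9.3
tcp_pos: [0.5594, -0.1676, 0.0531]
eef_rot: [[-0.416, -0.909, 0.008], [-0.909, 0.416, 0.032], [-0.032, 0.006, -0.999]]
force: [15.9, 26.3, -5.6]
grip_width: 0.0
```

```bash
python3 s.py
```

```text
9.3 [ 0.5594 -0.1676  0.0531] [-0.45  0.42 -0.21  0.95  0.03 -1.59] [15.9 26.3 -5.6] 1.3397861229599672e-05
[[-0.416 -0.909  0.008]
 [-0.909  0.416  0.032]
 [-0.032  0.006 -0.999]]
disp xy mm -74.78649884062929 0.3410827147377007
```

```bash
python3 -c "
from h import *
snap('wrist','w8')"; python3 s.py
```

```text
9.35 [ 0.5595 -0.1674  0.0531] [-0.45  0.42 -0.21  0.95  0.03 -1.59] [12.  17.7 -4.6] 0.0012310808244426032
[[-0.416 -0.909  0.008]
 [-0.909  0.416  0.032]
 [-0.033  0.006 -0.999]]
disp xy mm -74.97309879407135 0.340951386194948
```

View pics/w8.png

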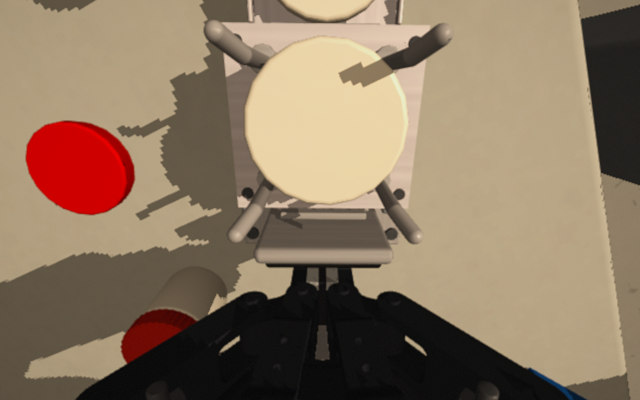

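arm_command(
  commands=[
    [3.4,7.2,0,0,0,0],
    [4,9,0,0,0,0],
    [5,11,0,0,0,0],
    [6,13,0,0,0,0],
    [6,13,0,0,0,0],
    [6,13,0,0,0,0],
    [6,13,0,0,0,0],
    [6,13,0,0,0,0],
    [3,6,0,0,0,0],
  ],
)

```text
time: 10.48
tcp_pos: [0.6083, -0.0638, 0.0544]
eef_rot: [[-0.414, -0.91, 0.013], [-0.909, 0.415, 0.034], [-0.037, 0.003, -0.999]]
force: [-0.6, -0.0, -0.4]
grip_width: 0.001
```

```bash
python3 s.py; python3 -c "
from h import *
snap('wrist','w9')"
```

```text
10.475 [ 0.6083 -0.0638  0.0544] [-0.26  0.46 -0.15  0.96  0.04 -1.4 ] [-0.6 -0.  -0.4] 0.0007962288214671062
[[-0.414 -0.91   0.013]
 [-0.909  0.415  0.034]
 [-0.037  0.003 -0.999]]
disp xy mm -189.52006330563896 -0.02682485609237477
```

View pics/w9.png

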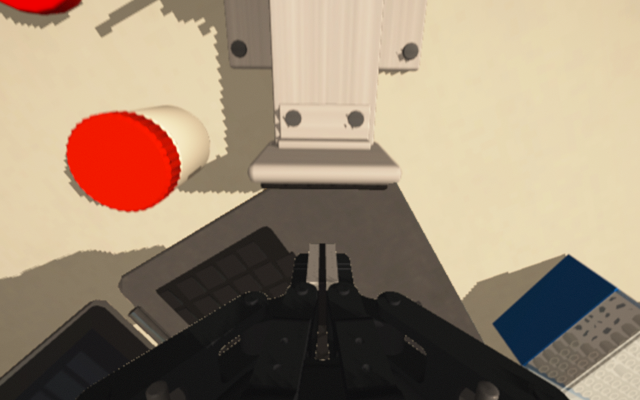

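arm_command(
  commands=[
    [0,0,40,0,0,0],
    [0,0,50,0,0,0],
    [0,0,50,0,0,0],
    [0,0,40,0,0,0],
    [-10,-20,20,0,0,0],
    [-23,-49,0,0,0,0],
    [-15,-30,0,0,0,0],
    [0,0,0,0,0,0],
  ],
)

```text
time: 11.52
tcp_pos: [0.5572, -0.1658, 0.2609]
eef_rot: [[-0.414, -0.91, 0.012], [-0.91, 0.414, 0.032], [-0.034, 0.003, -0.999]]
force: [-0.2, -0.4, 0.2]
grip_width: -0.0
```

```bash
python3 s.py; python3 -c "
from h import *
snap('wrist','w10');im,d,p=snap('top','t10')
cv2.imwrite('pics/t10c.png',cv2.resize(im[150:290,270:470],None,fx=4,fy=4,interpolation=cv2.INTER_CUBIC))
im,d,p=snap('scene','s10')
cv2.imwrite('pics/s10c.png',cv2.resize(im[170:350,270:410],None,fx=3,fy=3,interpolation=cv2.INTER_CUBIC))"; python3 leaf.py w10 .13 .147 .05
```

```text
11.525 [ 0.5572 -0.1658  0.2609] [-0.45  0.31  0.16  1.43  0.03 -1.59] [-0.2 -0.4  0.2] -4.47369437314016e-05
[[-0.414 -0.91   0.012]
 [-0.91   0.414  0.032]
 [-0.034  0.003 -0.999]]
disp xy mm -75.47277085721174 -2.4426520359783193Traceback (most recent call last):
  File "leaf.py", line 10, in <module>
    c=np.polyfit(X,Z,1);r=Z-np.polyval(c,X);k=abs(r)<max(.0015,2*r.std());X,Z=X[k],Z[k]
    raise TypeError("expected non-empty vector for x")
TypeError: expected non-empty vector for x
```

View pics/w10.png

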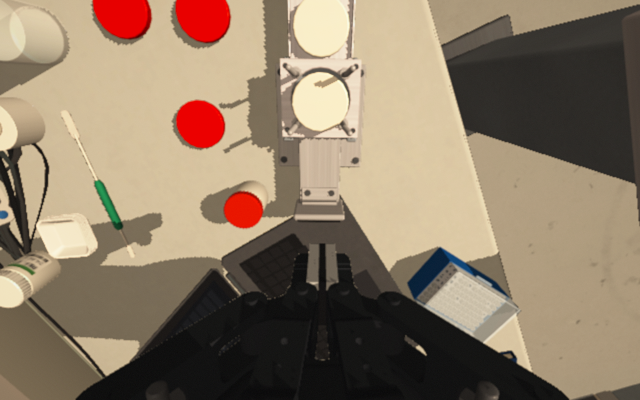

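View pics/s10c.png

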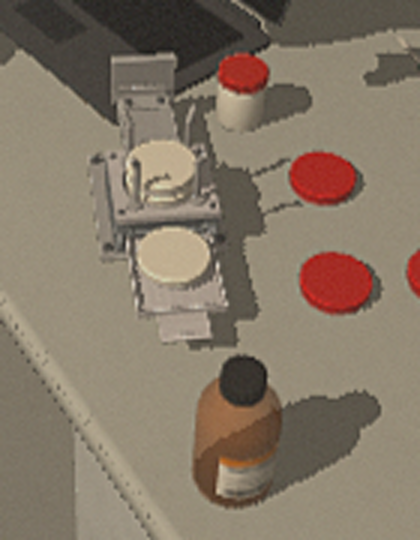

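View pics/t10c.png

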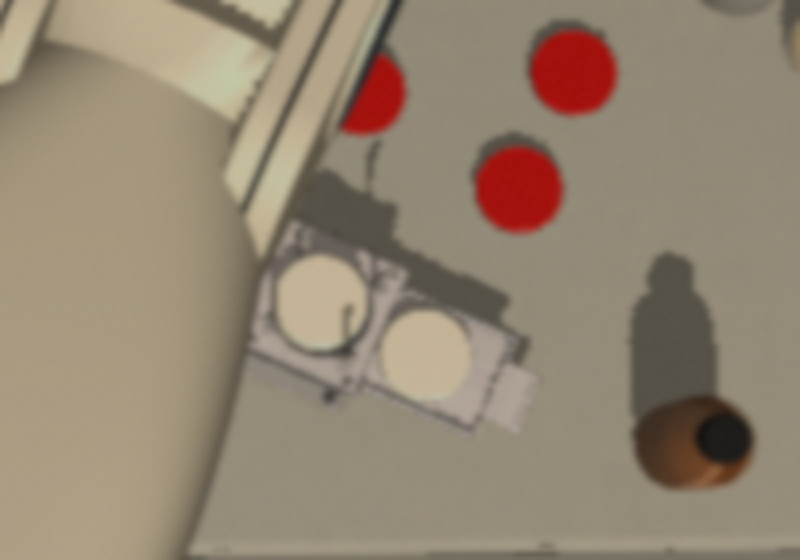

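```bash
python3 -c "
from h import *
ex=np.array([-.429,-.903]);ey=np.array([.903,-.429])
for fn in('w10','s10','t10','top0'):
    im,d,p=load(fn);W=cloud(d,p);q=W[...,:2]-[.527,-.235];x=q@ex;y=q@ey;z=W[...,2]
    def med(a,b,h,l=.012):
        k=(x>a)&(x<b)&(abs(y)<h)&(z>l)&(z<.12);return (round(float(np.median(z[k])),4),int(k.sum())) if k.any() else None
    print(fn,'stack',med(-.02,.02,.02),'leafdish',med(.06,.1,.02),'tab',med(.13,.144,.015,.005))
    k=(x>-.16)&(x<-.05)&(abs(y)<.025)&(z>.07)&(z<.1)
    if k.any():print('  plate x',np.percentile(x[k],[2,50,98]).round(4))
    k=(z>.036)&(z<.05)&(x>.043)&(x<.122)&(abs(y)<.04)&(im.min(-1)>120)
    if k.sum()>20:
        (a,b),r=cv2.minEnclosingCircle(np.stack([x[k],y[k]],-1).astype(np.float32));A=np.c_[x[k],y[k],np.ones(k.sum())];print('  dish',a,b,r,'tilt',np.linalg.lstsq(A,z[k],rcond=None)[0][:2].round(3))
"
```

```text
w10 stack (0.0725, 1535) leafdish (0.0433, 1295) tab None
  plate x [-0.1412 -0.1318 -0.1295]
  dish 0.0675216019153595 0.0020398851484060287 0.041946858167648315 tilt [-0.006  0.004]
s10 stack (0.073, 215) leafdish (0.0434, 274) tab (0.0296, 70)
  plate x [-0.1349 -0.1294 -0.1255]
  dish 0.0848049744963646 0.0003066081553697586 0.0496651791036129 tilt [-0.055  0.012]
t10 stack (0.0712, 249) leafdish (0.0424, 235) tab (0.0281, 63)
  dish 0.08291148394346237 -0.0058535924181342125 0.043174002319574356 tilt [-0.017  0.001]
top0 stack (0.0854, 258) leafdish (0.081, 282) tab None
  plate x [-0.1396 -0.1326 -0.1277]
```

```bash
python3 -c "
from h import *
print(manip.hand_in())"
```

```text
the job is handed in; nothing more can be done
None
```

One dish is out of the dispenser and lying on the level leaf. The job is handed in at about 11.7 s of robot time.

- **Leaf:** I pressed it down with the shut fingers and lifted off. The measured slope afterwards was about -0.004 rad, and it stayed there.
- **Push plate:** I pushed it in until the wrist force jumped from about 12 N to about 31 N, which was the plate meeting the body. I then let it come all the way back. Its final position matches the start within about 2 mm.
- **Dishes:** The dish on the leaf lies flat, with its top at about 43 mm. The stack top dropped from 85–87 mm to about 72 mm, so three dishes remain in the magazine.
- **Surroundings:** The pot, bottle, tip box and red look-alike dishes look unmoved. I judged them by eye in the pictures and did not measure them.

In the last checks:
- My circle fit for the dish on the leaf was unreliable because it also picked up leaf pixels. I relied on the heights and the pictures for that dish.
- One repeat of the leaf-slope script found no points in view. The tab height of 28–30 mm in the other two cameras confirmed the leaf is level.

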